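# Pop open the sample hatch of a photometer by its push-push latch

### The arm

A 7-joint arm with a two-finger parallel gripper is mounted at the origin on a cart in front of the work surface, level with it; the furniture and walls round the work are solid. World frame = base frame: x ahead of the robot, y to its left, z up, the work surface at z = 0. Lengths are in m, angles in degrees, forces in N, time in s.
With the tool pointing down it reaches from about 0.375 to 0.925 m from the base axis. Payload 3.1 kg.
Tool frame: the origin (TCP) lies at the very end of the fingers, on their centre line; the grasp point (between the pads) lies 19 mm behind it; z points along the fingers, y is the direction in which the jaws open and shut (so a half turn about z gives the same grasp; the last joint's range is limited). The gripper opens to 85 mm and grips with 20 to 120 N. Pads are 22 mm wide; open, the fingers measure 114 mm over their backs; the gripper's body (76 mm by 85 mm) begins 54 mm behind the grasp point. The pads swing forward as they close: fully open they stand 13 mm farther back than shut.
Start: joints at [-69.431, 21.939, 2.515, 91.553, -1.026, 66.532, -2.859], TCP at [0.287, 0.583, 0.231] pointing down, gripper open.
Joint ranges: [-149.38, 149.38], [-23.57, 123.04], [-84.95, 90], [0, 143.3], [-89.99, 269.99], [3.08, 112.72], [-163.45, 163.45]. Speed limits (degrees/s): [159.86, 159.86, 180, 180, 180, 180, 180].

### API

Orientations are given as [roll, pitch, yaw] about the fixed x, y, z axes, in that order (R = Rz(yaw) Ry(pitch) Rx(roll)).
In Python, from station import telemetry, vision, workorder gives the robot as it stands.
- The arm moves only by the shell command python3 -m inch 'ROWS' [FORCE]. ROWS is JSON, a list that holds one entry, the list of rows, each a list of 7 numbers: the shift along the world's x, y, z in mm, then the turn, a rotation vector about the world's x, y, z in rad, then the finger opening in mm, from 0 to 85.4. A call has exactly 10 rows; each row is the pose to reach, as a shift and turn from the pose commanded when the call began; what a row does not reach only later rows make up. A row lasts 1/12 s, in which the tool goes at most 41.7 mm and 7.16 degrees, less where a joint would pass 70% of its speed; a pose out of reach is approached as far as the arm can. A call with a gripper value outside its range is refused whole. The fingers move at their own pace and stop on an object; FORCE is the grip in N (left out, the last holds). Time passes only in rows, so rows that repeat a pose let the fingers close, or fill a call up. It gives the time, the measured TCP pose, the force and the opening at its end, in the units of the state.
- telemetry.sense(): the state, without advancing time (a new reading comes with each control period).
- vision.snapshot(name): name is "scene" or "top" or "wrist"; returns a dict with "pixels" (384x512x3 uint8, red, green, blue), "depth" (384x512 float32, m along the optical axis (not along the pixel's ray), 0 where there is no reading), "vfov" (degrees; the focal length in pixels is half the picture's height over the tangent of half this angle, whatever the lens; pixels are square), "cx", "cy" (the principal point, pixels), "rvec" (rotation vector, rad) and "tvec" (3), from world to camera coordinates, as OpenCV has them. Camera axes: x right, y down, z forward; pixel columns grow to the right and rows downward; lengths in m; the calibration is good to about 2 mm. A picture is of the moment at which its call begins.
- workorder.close_job(): hands the job in, once; it reports no verdict.
The state is a dict: "time": time; "q": joint angles; "joint_vel": joint speeds; "joint_efforts": joint torques, N m; "ee_pos": TCP position; "ee_rot": TCP orientation; "wrist_force": force on the tool from outside, world axes, zero at the start; "ft_torque": the same for the moment, N m; "width": finger opening in m.
Only numpy, scipy, OpenCV 4.12 (cv2) and the standard library are available. Lean on these libraries where they do the work, as an engineer would, in place of code of your own. Each camera call takes 0.05 s, during which the arm holds its last target.

### The job

Open the sample hatch of the photometer with the blue hatch, ready for loading: with the fingertips press the white mark at the front edge of the blue hatch all the way down once, let go so that it springs up by itself, and see that it stands fully open for two seconds or more untouched. Do not push on the hatch again once it is up, leave the orange hatch of the other photometer shut, and do not pick up or shift the bottle, the flask or the vials.

Things in the scene. Friction and masses are not known exactly. Their poses are not given: they have to be found in the camera images.
- blue_meter: a bench photometer, white and grey housing 145 x 104 x 80 mm (x depth, y width, height), fixed to the worktop on rubber feet. Its frame: origin at the centre of the underside on the worktop, x from its sloping display front towards its back, y to its left, z up. The blue sample hatch lies on its top.
- blue_meter_press (a point): centre of the white round press mark, 18 mm across, on top of the blue hatch near its front edge, 62 mm in front of the hinge; moves with the hatch. Shut: 79 mm above the worktop, at x = -7 mm, y = 0 in the meter's frame. Pressed here, about 4 N starts the hatch moving down and 6.5 N takes it to the bottom, 5.4 mm lower.
- blue_meter_hatch (a joint): the blue hatch, an 80 x 62 x 6 mm (along x, y) plate hinged along its back edge. 0 = shut and latched, its top level, 78 mm above the worktop, 16 mm above the deck. Grows as it opens upward; 1.0 rad = fully open (stop); can be pressed to -0.087. Pressed below about -0.045 and released, its spring swings it fully open in 1.5 s, following the finger up; a shallower press stays latched; pushed down again it relatches.
- orange_meter: a bench photometer, white and grey housing 145 x 104 x 80 mm (x depth, y width, height), fixed to the worktop on rubber feet. Its frame: origin at the centre of the underside on the worktop, x from its sloping display front towards its back, y to its left, z up. The orange sample hatch lies on its top. The same kind of meter as the other one; not to be touched.
- orange_meter_hatch (a joint): the orange hatch, an 80 x 62 x 6 mm (along x, y) plate hinged along its back edge. 0 = shut and latched, its top level, 78 mm above the worktop, 16 mm above the deck. Grows as it opens upward; 1.0 rad = fully open (stop); can be pressed to -0.087. Same latch; it must stay shut.
- amber: small amber glass bottle with a white cap, 48 x 48 x 109 mm, standing loose behind the meter with the blue hatch; origin at the centre of its underside. Not to be disturbed.
- vial: vial with a black cap and a printed band, 25 x 25 x 50 mm, standing loose in front of the meter with the blue hatch; origin at the centre of its underside. Not to be disturbed.
- vial_2: a second vial with a black cap, 25 x 25 x 50 mm, standing loose in front of the meter with the orange hatch; origin at the centre of its underside. Not to be disturbed.
- flask: small clear conical flask, 50 x 50 x 85 mm, standing loose behind the meter with the orange hatch; origin at the centre of its underside. Not to be disturbed.

How it is judged:
By the outcome, as a careful person would: the job done as asked, in the order asked, and still so for the second after the job is handed in, with the robot touching nothing.
It also fails if it takes over 38 s, if anything falls off the work surface, if the arm or the gripper's body presses on something with over 40 N, if the wrist force passes 120 N, or if a joint passes its speed limit or range.

## Working session

There is one attempt and no reset: what is moved stays moved. The work goes in short steps, Python scripts to look and compute and a shell command to move; the robot and the scene stay as the last step left them, time stands still between calls to the robot, and variables do not carry over. Pictures are saved under pics/ and viewed, and the job is handed in when it is done.

```bash
mkdir -p pics; ls; cat > h.py <<'E'
import numpy as np, cv2
from station import telemetry, vision, workorder
def snap(n,f):
    s=vision.snapshot(n); cv2.imwrite('pics/'+f,s['pixels'][:,:,::-1]); np.save('pics/'+f+'.npy',s,allow_pickle=True); return s
def load(f): return np.load('pics/'+f+'.npy',allow_pickle=True).item()
def cam(s):
    R=cv2.Rodrigues(np.array(s['rvec'],float))[0]; t=np.array(s['tvec'],float).ravel(); f=192/np.tan(np.radians(s['vfov'])/2); return R,t,f
def onplane(s,u,v,z):
    R,t,f=cam(s); d=R.T@np.array([(u-s['cx'])/f,(v-s['cy'])/f,1]); c=-R.T@t; return c+d*(z-c[2])/d[2]
def bydepth(s,u,v):
    R,t,f=cam(s); D=s['depth'][int(round(v)),int(round(u))]; return R.T@(D*np.array([(u-s['cx'])/f,(v-s['cy'])/f,1])-t)
E
python3 - <<'E'
from h import *
for n in('scene','top'): s=snap(n,n+'1.png'); print(n,s['vfov'],s['cx'],s['cy'],s['tvec'])
print(telemetry.sense())
E
```

```text
pics
scene 51.10175851801857 253.09845554365324 189.71167216316923 [-0.43304627  0.22413338  0.61991302]
top 52.64960803785826 260.2285558959231 191.7655252427722 [0.11657789 0.50903127 1.12138103]
{'time': 0.1, 'q': array([-69.43293063,  21.98759425,   2.51218986,  91.64246922,
        -1.02444762,  66.53237875,  -2.85819371]), 'joint_vel': array([-0.06686927, -0.16757966, -0.06472952, -0.20764153,  0.04789972,
        0.05884806, -0.01409267]), 'joint_efforts': array([ 2.45290699e-03, -4.34728932e+01,  1.02919456e+00, -2.50453305e+01,
        1.08907989e-02,  5.42540598e-03, -5.25017469e-06]), 'ee_pos': array([0.28630434, 0.58256847, 0.22998995]), 'ee_rot': array([-1.79860305e+02,  8.59250345e-03,  1.53834773e+02]), 'wrist_force': array([ 1.04284011, -0.17574578, -0.01625245]), 'ft_torque': array([-0.03579594, -0.04656513, -0.01047567]), 'width': 0.08559322292582618}
```

View pics/scene1.png

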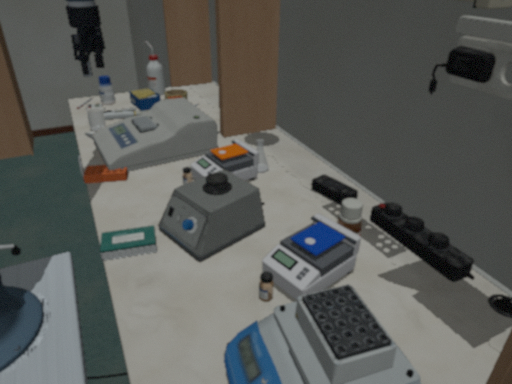

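View pics/top1.png

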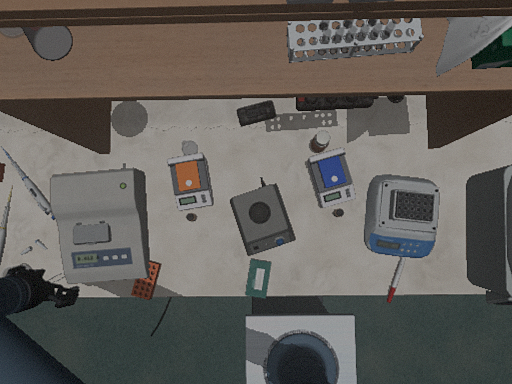

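The scene picture shows the blue hatch at about (318,237) and the orange one at about (230,153). In the top view the blue hatch is near (331,170), the orange near (187,176), and the arm is at the lower left. The mark is small, so I'll enlarge it and measure.

```bash
python3 - <<'E'
from h import *
s=load('top1.png'); p=s['pixels']; 
c=cv2.resize(p[140:225,290:370],None,fx=7,fy=7,interpolation=cv2.INTER_CUBIC); cv2.imwrite('pics/c1.png',c[:,:,::-1])
s2=load('scene1.png');c=cv2.resize(s2['pixels'][190:310,240:380],None,fx=5,fy=5,interpolation=cv2.INTER_CUBIC); cv2.imwrite('pics/c2.png',c[:,:,::-1])
for n,s in(('top',s),('scene',s2)):
    hsv=cv2.cvtColor(s['pixels'],cv2.COLOR_RGB2HSV)
    m=cv2.inRange(hsv,(108,150,60),(128,255,255))
    k,l,st,ce=cv2.connectedComponentsWithStats(m)
    for i in range(1,k):
        if st[i,4]>150:
            print(n,st[i],ce[i])
            cs,_=cv2.findContours((l==i).astype(np.uint8),cv2.RETR_EXTERNAL,cv2.CHAIN_APPROX_NONE)
            b=cv2.boxPoints(cv2.minAreaRect(cs[0])) ; 
            h=cv2.approxPolyDP(cv2.convexHull(cs[0]),4,True)[:,0]
            for q in (b if n=='top' else h): print(q,onplane(s,*q,0.078).round(4))
            print('cen',onplane(s,*ce[i],.078),bydepth(s,*ce[i]))
E
```

```text
top [318 156  28  32 464] [331.51508621 170.65732759]
[317.55136 161.29192] [ 0.5897 -0.0535  0.078 ]
[337.5784  155.12975] [ 0.6064 -0.1102  0.078 ]
[345.62167 181.27028] [ 0.532  -0.1305  0.078 ]
[325.59464 187.43245] [ 0.5154 -0.0742  0.078 ]
cen [ 0.56253765 -0.09195972  0.078     ] [ 0.56257878 -0.09200801  0.07770528]
scene [291 222  54  34 896] [318.06026786 238.16629464]
[344 236] [ 0.6033 -0.1123  0.078 ]
[316 255] [ 0.5293 -0.1362  0.078 ]
[291 238] [ 0.5146 -0.0781  0.078 ]
[318 222] [ 0.5851 -0.0561  0.078 ]
cen [ 0.5578358  -0.09843852  0.078     ] [ 0.55853515 -0.09749437  0.07713261]
```

```bash
python3 -c "
import cv2,numpy as np
a=cv2.imread('pics/c1.png');b=cv2.imread('pics/c2.png');print(a.shape,b.shape)"
```

```text
(595, 560, 3) (600, 700, 3)
```

View pics/c1.png

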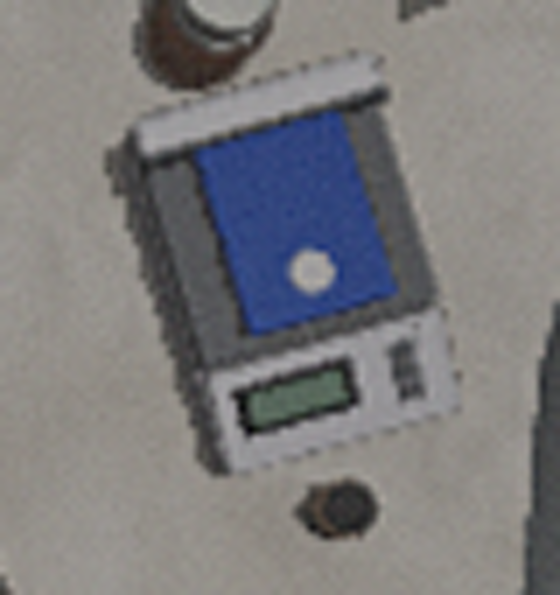

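View pics/c2.png

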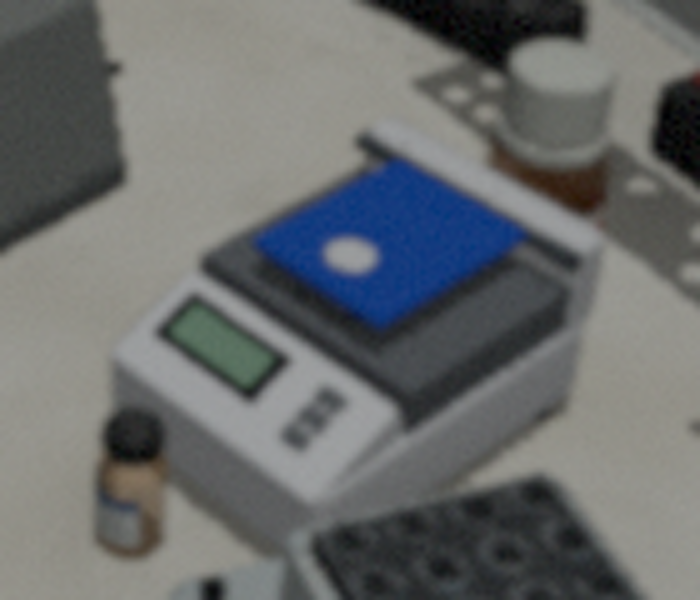

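```bash
python3 - <<'E'
from h import *
a=load('top1.png'); b=load('scene1.png')
def blob(s,u0,v0):
    p=s['pixels'].astype(int); w=p[v0-6:v0+7,u0-7:u0+8]
    wt=np.clip(w[:,:,0]-90,0,None).astype(float); ys,xs=np.mgrid[v0-6:v0+7,u0-7:u0+8]
    m=(xs-u0)**2+(ys-v0)**2<=(20 if s is a else 30); wt=wt*m
    return (xs*wt).sum()/wt.sum(),(ys*wt).sum()/wt.sum()
for s,u,v in((a,334,178),(b,310,241)):
    q=blob(s,u,v); print(q,onplane(s,*q,.079),bydepth(s,*q))
    R,t,f=cam(s); print('campos',-R.T@t)
# shelf heights & blockers
for q in [(400,75),(250,85),(60,140),(480,140),(262,210),(100,210),(410,205),(110,180),(40,285),(320,135),(338,212)]: print(q,bydepth(a,*q).round(3))
# highest points region
R,t,f=cam(a);v,u=np.mgrid[0:384,0:512];D=a['depth'];P=np.stack([(u-a['cx'])/f*D,(v-a['cy'])/f*D,D],-1)-t;P=P@R
def mx(x0,x1,y0,y1):
    m=(D>0)&(P[...,0]>x0)&(P[...,0]<x1)&(P[...,1]>y0)&(P[...,1]<y1);return P[m][:,2].max()
print('max z around meter',mx(.42,.68,-.22,.02),'path',mx(.25,.65,.0,.45), 'shelf xmin', P[(D>0)&(P[...,2]>.3)&(P[...,1]<.3)&(P[...,0]>.3)][:,0].min())
E
```

```text
(np.float64(334.1151580074987), np.float64(178.27155865024102)) [ 0.54077719 -0.09846687  0.079     ] [ 0.54077861 -0.09846888  0.07898817]
campos [0.41105191 0.08590966 1.16355254]
(np.float64(309.64859437751005), np.float64(240.59518072289157)) [ 0.53983536 -0.09933364  0.079     ] [ 0.53970986 -0.09951201  0.0791638 ]
campos [ 0.21177432 -0.56563373  0.50721506]
(400, 75) [ 0.667 -0.143  0.51 ]
(250, 85) [0.654 0.115 0.51 ]
(60, 140) [0.68  0.725 0.002]
(480, 140) [ 0.66  -0.553 -0.001]
(262, 210) [0.453 0.104 0.115]
(100, 210) [0.459 0.55  0.107]
(410, 205) [ 0.461 -0.289  0.127]
(110, 180) [0.541 0.522 0.112]
(40, 285) [0.297 0.548 0.379]
(320, 135) [ 0.658 -0.058  0.109]
(338, 212) [ 0.447 -0.112  0.046]
max z around meter 0.7951231670276985 path 0.7976856828868215 shelf xmin 0.6318660893928807
```

```bash
python3 -m inch '[[[4,-11,20,0,0,-0.05,0],[14,-36,40,0,0,-0.14,0],[24,-66,55,0,0,-0.25,0],[35,-96,65,0,0,-0.36,0],[46,-126,70,0,0,-0.47,0],[57,-156,70,0,0,-0.58,0],[68,-186,70,0,0,-0.69,0],[79,-216,70,0,0,-0.8,0],[90,-245,70,0,0,-0.9,0],[100,-272,70,0,0,-1.0,0]]]' 40
python3 -m inch '[[[10,-27,0,0,0,-0.1,0],[20,-54,0,0,0,-0.2,0],[30,-81,0,0,0,-0.3,0],[40,-108,0,0,0,-0.4,0],[50,-136,0,0,0,-0.5,0],[60,-164,0,0,0,-0.6,0],[70,-191,0,0,0,-0.7,0],[80,-218,0,0,0,-0.8,0],[90,-245,0,0,0,-0.9,0],[100,-272,0,0,0,-1.0,0]]]'
```

```text
time: 0.93
ee_pos: [0.3869, 0.309, 0.3008]
ee_rot: [-180.0, 0.0, 96.2]
wrist_force: [1.1, -0.7, 0.5]
width: -0.0
time: 1.77
ee_pos: [0.4865, 0.0379, 0.3009]
ee_rot: [-180.0, 0.0, 39.0]
wrist_force: [0.7, 0.6, 0.3]
width: -0.0004
```

```bash
python3 -m inch '[[[8,-20,0,0,0,-0.06,0],[18,-46,-20,0,0,-0.14,0],[28,-73,-50,0,0,-0.22,0],[38,-100,-80,0,0,-0.3,0],[46,-120,-110,0,0,-0.36,0],[53,-136,-130,0,0,-0.41,0],[53,-137,-145,0,0,-0.41,0],[53,-137,-155,0,0,-0.41,0],[53,-137,-160,0,0,-0.41,0],[53,-137,-160,0,0,-0.41,0]]]'
python3 - <<'E'
from h import *
s=snap('wrist','w1.png');print(telemetry.sense()['ee_pos'],telemetry.sense()['ee_rot'],telemetry.sense()['q'])
s=snap('scene','s2.png');cv2.imwrite('pics/s2c.png',cv2.resize(s['pixels'][130:310,220:400],None,fx=3.3,fy=3.3,interpolation=cv2.INTER_CUBIC)[:,:,::-1])
E
```

```text
time: 2.6
ee_pos: [0.5387, -0.0965, 0.1401]
ee_rot: [-179.9, 0.1, 15.8]
wrist_force: [0.4, -0.2, 0.7]
width: -0.0003
[ 0.5395543  -0.09654578  0.14114569] [-1.79956534e+02  2.31533653e-02  1.58423189e+01] [-27.8089497   20.21023843  39.74257542 111.76198634 -15.97212725
  53.55782502 -54.34441132]
```

View pics/w1.png

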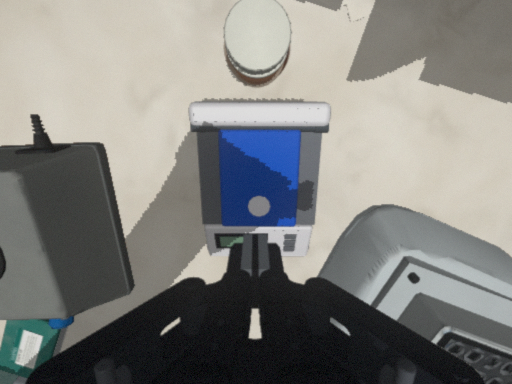

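View pics/s2c.png

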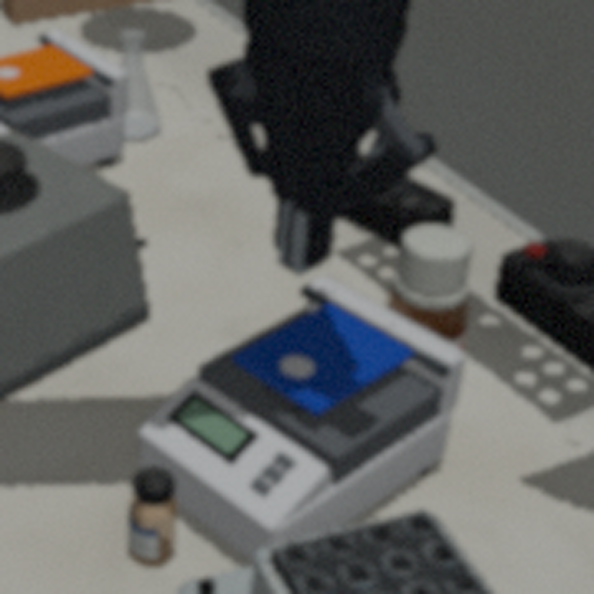

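The wrist view shows the mark at (259,206), with the closed fingertips at about (256,235), nearer the camera. The scene view shows the fingers shut above the mark, with nothing disturbed. I'll check the mark with a ray from the wrist camera.

```bash
python3 - <<'E'
from h import *
s=load('w1.png'); print(onplane(s,259,206,.079),bydepth(s,259,206))
for q in [(222,130),(299,130),(296,226),(222,226)]: print(onplane(s,*q,.078).round(4))
R,t,f=cam(s);p=R@np.array([.5395,-.0965,.1411])+t;print(p[:2]/p[2]*f+[s['cx'],s['cy']])
E
```

```text
[ 0.54092315 -0.09905149  0.079     ] [ 0.54093457 -0.09904777  0.07903014]
[ 0.5911 -0.0562  0.078 ]
[ 0.6065 -0.1109  0.078 ]
[ 0.5317 -0.1337  0.078 ]
[ 0.515  -0.0745  0.078 ]
[255.62836116 245.98572775]
```

Three views agree on the mark at about (0.5407, -0.0989, 0.079). I'll go down to about 5 mm above it.

```bash
python3 -m inch '[[[1,-1,-8,0,0,0,0],[1,-1,-18,0,0,0,0],[1,-1,-28,0,0,0,0],[1,-1,-38,0,0,0,0],[1,-1,-46,0,0,0,0],[1,-1,-52,0,0,0,0],[1,-1,-56,0,0,0,0],[1,-1,-56,0,0,0,0],[1,-1,-56,0,0,0,0],[1,-1,-56,0,0,0,0]]]'; python3 -c "
from h import *
s=telemetry.sense();print(s['ee_pos'],s['wrist_force'])"
```

```text
time: 3.53
ee_pos: [0.5411, -0.0988, 0.0856]
ee_rot: [180.0, -0.0, 15.7]
wrist_force: [0.4, -0.4, -0.8]
width: -0.0001
[ 0.54109738 -0.0988484   0.08560307] [ 0.42163202 -0.40128918 -0.78820822]
```

```bash
python3 -m inch '[[[0,0,-2,0,0,0,0],[0,0,-4,0,0,0,0],[0,0,-6,0,0,0,0],[0,0,-7,0,0,0,0],[0,0,-8,0,0,0,0],[0,0,-9,0,0,0,0],[0,0,-10,0,0,0,0],[0,0,-11,0,0,0,0],[0,0,-11,0,0,0,0],[0,0,-11,0,0,0,0]]]'; python3 -c "
from h import *
s=telemetry.sense();print(s['ee_pos'],s['wrist_force'])"
```

```text
time: 4.37
ee_pos: [0.5406, -0.0987, 0.0749]
ee_rot: [-180.0, 0.0, 15.7]
wrist_force: [-2.8, -0.5, 6.1]
width: -0.0001
[ 0.54059768 -0.09865325  0.07487023] [-2.76216587 -0.4761457   6.06480889]
```

```bash
python3 -m inch '[[[0,0,-0.5,0,0,0,0],[0,0,-1,0,0,0,0],[0,0,-1.5,0,0,0,0],[0,0,-1.8,0,0,0,0],[0,0,-2,0,0,0,0],[0,0,-2,0,0,0,0],[0,0,-2,0,0,0,0],[0,0,-2,0,0,0,0],[0,0,-2,0,0,0,0],[0,0,-2,0,0,0,0]]]'; python3 -c "
from h import *
s=telemetry.sense();print(s['ee_pos'],s['wrist_force'])"
```

```text
time: 5.2
ee_pos: [0.5406, -0.0987, 0.0732]
ee_rot: [-179.9, 0.0, 15.7]
wrist_force: [-3.2, 0.2, 7.8]
width: -0.0
[ 0.54062756 -0.09868281  0.07322002] [-3.19985457  0.17366738  7.80320261]
```

```bash
python3 -m inch '[[[0,0,-0.5,0,0,0,0],[0,0,-1,0,0,0,0],[0,0,-1,0,0,0,0],[0,0,-1.5,0,0,0,0],[0,0,-1.5,0,0,0,0],[0,0,-1.5,0,0,0,0],[0,0,-1.5,0,0,0,0],[0,0,-1.5,0,0,0,0],[0,0,-1.5,0,0,0,0],[0,0,-1.5,0,0,0,0]]]'; python3 -c "
from h import *
s=telemetry.sense();print(s['ee_pos'],s['wrist_force'])"
```

```text
time: 6.03
ee_pos: [0.5407, -0.0987, 0.073]
ee_rot: [-179.9, 0.0, 15.7]
wrist_force: [-6.7, 1.0, 17.1]
width: -0.0001
[ 0.54069222 -0.098716    0.07301578] [-6.68446541  1.00337107 17.06942853]
```

The force jumped to 17 N with no further travel, so the hatch is on its stop. I'll release straight up, quickly.

```bash
python3 -m inch '[[[0,0,20,0,0,0,0],[-4,0,55,0,0,0,0],[-14,-2,95,0,0,0,0],[-30,-5,130,0,0,0,0],[-45,-8,155,0,0,0,0],[-60,-12,170,0,0,0,0],[-70,-15,180,0,0,0,0],[-75,-18,185,0,0,0,0],[-80,-20,190,0,0,0,0],[-80,-20,190,0,0,0,0]]]'
python3 -m inch '[[[0,0,0,0,0,0,0],[0,0,0,0,0,0,0],[0,0,0,0,0,0,0],[0,0,0,0,0,0,0],[0,0,0,0,0,0,0],[0,0,0,0,0,0,0],[0,0,0,0,0,0,0],[0,0,0,0,0,0,0],[0,0,0,0,0,0,0],[0,0,0,0,0,0,0]]]'
python3 - <<'E'
from h import *
s=snap('scene','s3.png');cv2.imwrite('pics/s3c.png',cv2.resize(s['pixels'][130:310,180:400],None,fx=3.3,fy=3.3,interpolation=cv2.INTER_CUBIC)[:,:,::-1])
snap('wrist','w3.png')
E
```

```text
time: 6.87
ee_pos: [0.4604, -0.1192, 0.2611]
ee_rot: [-180.0, -0.1, 15.7]
wrist_force: [0.2, -0.7, 0.0]
width: -0.0001
time: 7.7
ee_pos: [0.4607, -0.1186, 0.2608]
ee_rot: [-180.0, -0.0, 15.7]
wrist_force: [0.6, 0.9, -0.4]
width: 0.0005
```

View pics/s3c.png

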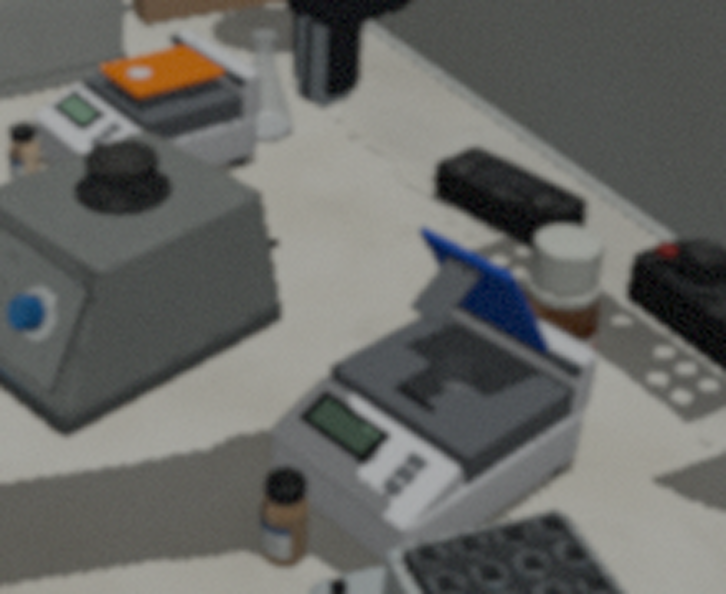

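View pics/w3.png

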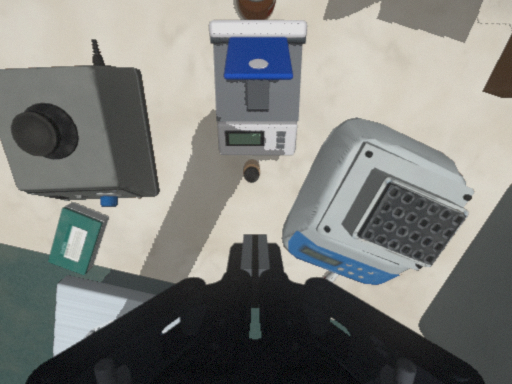

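The hatch is up: in the scene crop the blue plate stands from (425,232) to (545,348), and in the wrist view from row 38 to row 78. The orange hatch is shut. I'll wait out the two seconds and then measure the opening angle.

```bash
for i in 1 2 3 4; do python3 -m inch '[[[0,0,0,0,0,0,0],[0,0,0,0,0,0,0],[0,0,0,0,0,0,0],[0,0,0,0,0,0,0],[0,0,0,0,0,0,0],[0,0,0,0,0,0,0],[0,0,0,0,0,0,0],[0,0,0,0,0,0,0],[0,0,0,0,0,0,0],[0,0,0,0,0,0,0]]]' | head -1; done
python3 - <<'E'
from h import *
def pts(s,lo,hi,z=.02):
    R,t,f=cam(s);D=s['depth'];v,u=np.mgrid[0:384,0:512]
    P=(np.stack([(u-s['cx'])/f*D,(v-s['cy'])/f*D,D],-1)-t)@R
    m=cv2.erode(cv2.inRange(cv2.cvtColor(s['pixels'],cv2.COLOR_RGB2HSV),lo,hi),np.ones((3,3)))>0
    return P[m&(D>0)],P
for n in('wrist','top','scene'):
    s=snap(n,n+'4.png'); p,P=pts(s,(108,150,40),(128,255,255))
    p=p[(abs(p[:,0]-.57)<.1)&(abs(p[:,1]+.09)<.08)&(p[:,2]>.06)]
    if len(p)>20:
        w=np.linalg.svd(p-p.mean(0),full_matrices=False)[2][2]; print(n,len(p),'tilt rad',np.arccos(abs(w[2])),'z',p[:,2].min(),p[:,2].max())
    if n!='wrist':
        o,_=pts(s,(5,150,80),(18,255,255)); o=o[o[:,2]>.06]; o=o[(o[:,0]>.45)&(o[:,1]>.1)]
        if len(o)>20: print(n,'orange z',o[:,2].min(),o[:,2].max())
a=load('top1.png')['pixels'].astype(int);b=load('top4.png')['pixels'].astype(int)
for nm,(u,v) in dict(amber=(322,135),vial=(338,212),vial2=(191,217),flask=(190,148)).items():
    print(nm,abs(a-b)[v-8:v+9,u-8:u+9].mean())
print(telemetry.sense()['time'])
cv2.imwrite('pics/t4c.png',cv2.resize(b[120:240,150:370].astype(np.uint8),None,fx=3.5,fy=3.5)[:,:,::-1])
E
```

```text
time: 8.63
time: 9.47
time: 10.3
time: 11.13
wrist 2096 tilt rad 0.9867264977725787 z 0.0839103195226397 0.14538923292269063
top orange z 0.07282604733171134 0.08484668846727975
scene 136 tilt rad 1.0006001310602264 z 0.08250506781776791 0.14093928001713074
scene orange z 0.074630942072501 0.07947181125622829
amber 9.877739331026529
vial 40.46136101499423
vial2 9.411764705882353
flask 9.520184544405998
11.2833
```

View pics/t4c.png

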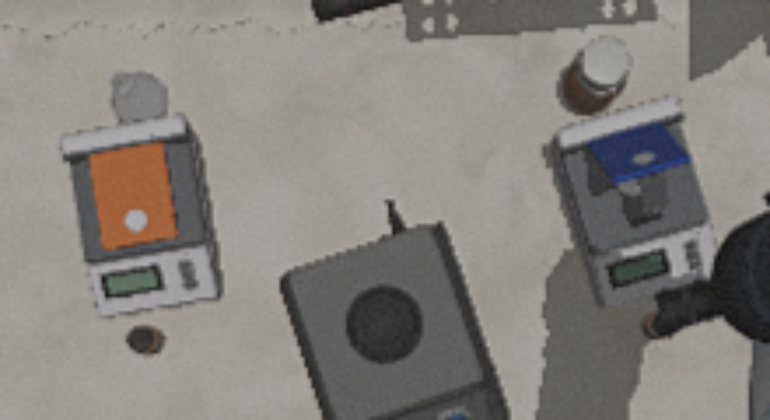

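The top view shows the blue hatch open at (640,150) in the crop and the orange hatch flat and shut. The bottle, flask and second vial are unchanged. The gripper hides the first vial here, but the wrist view shows it upright at (252,172).

```bash
python3 -c "
from station import workorder
print(workorder.close_job())"
```

```text
the job is handed in; nothing more can be done
None
```

The blue hatch is open and the job is handed in at about 11.3 s, against the 38 s limit.

- **Press:** I pressed the white mark once with the closed fingertips. At the bottom the force rose from 8 to 17 N with no further travel, so the hatch was on its stop. I then pulled away quickly, up and towards the robot, and the hatch sprang up by itself.
- **Hatch open:** About 5 s after release, its tilt measured 0.99 rad in the wrist view and 1.00 rad in the scene view. It stood open and untouched for more than 3 s between the first picture of it open and the last check.
- **Orange hatch:** It is shut, with its top level at about 78 mm.
- **Bottle, flask and vials:** The bottle, flask and second vial are unchanged in the top view. The gripper hides the first vial there, so that comparison could not be made. The wrist and scene views about 1.5 s after release show it upright, apparently in place.

No check failed. The wrist force read about zero once the arm was clear.

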